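# Fit the drum collar on the ice shaver and hold it home

## Task

Swing the press arm of the blue ice shaver well clear of the spindle, then take the knurled collar from the tray and put it over the spindle, keyed side down as it stands. Turn it until its hidden keyways drop over the spindle's cross pins, push it fully home against its spring, and finish still holding it pushed home with the fingers, the arm left swung clear. Leave the bottles, plain ring, bucket, cups and spoon where they are.

Things in the scene. Friction and masses are not known exactly. Their poses are not given: they have to be found in the camera images.
- collar_center (a point): centre (on the axis, half-way up) of the knurled metal locking collar: a loose thick ring, 61 mm across, 44 mm high, 0.15 to 0.3 kg, ribbed all round, standing upright on the tray, keyed side down; z up along its axis. Grip it across the ribbed side.
- collar: the same collar; origin at the centre of its underside, 22 mm below its centre. A 25.6 mm bore goes right through. In the underside, inside the bore, are four keyways 90 degrees apart, 10 mm wide, 14 mm deep, reaching 22 mm from the axis: they cannot be seen from outside and their angle is not known.
- home (a point): point on the spindle's axis, fixed to the machine, where the collar's centre is when fully home (122 mm above the counter); z up, x towards the arm's post. There the underside meets a solid shoulder, 25 mm above the machine's flat top.
- pins (a point): point on the spindle's axis at the height of its two round 6 mm cross pins (107 mm above the counter). They stick out on opposite sides to 18.5 mm from the axis; which way is not known beforehand (seen from above). Until keyways and pins agree within about 0.13 rad, the collar rests on the pins, its centre 10 mm above home. At most a quarter turn, either way, makes them agree.
- spring (a point): point on the spindle's axis at the top of the sprung plate around it (105 mm above the counter), 58 mm across. Once over the pins the collar drops and rests on this plate, its centre 5 mm above home. 5 N rising to 9 N, less the collar's weight, pushes it the last 5 mm home; let go, it springs up again.
- spindle_top (a point): tip of the upright steel spindle, 138 mm above the counter. The spindle is 23 mm in diameter; its last 8 mm taper to 12 mm. The collar's centre must be 160 mm above the counter or higher for its underside to clear the tip.
- press_arm (a joint): swing of the steel ice-press arm about its upright post, rad: 0 = its round plate (68 mm across) squarely over the spindle, growing clockwise seen from above (the handle swings to the machine's +y side, the robot's left) up to a stop at 1.9; out of the way beyond 1.2. It stays where it is left; about 1 N at the handle moves it. The arm's underside is 157 mm above the counter, its top 182 mm.
- press_handle (a point): middle of the upright black round handle on the outer end of the press arm, 20 mm in diameter; it stands free from 178 to 223 mm above the counter, this point at 202 mm; 145 mm from the hinge axis
- press_hinge (a point): point on the upright hinge axis of the press arm, on the post at the machine's far end, 145 mm from the spindle's axis; axes of the machine (x from spindle to post). The post and arm hub are 38 mm across, up to 182 mm above the counter
- machine: blue motor base of an ice shaver with its hopper off, fixed to the counter, 300 x 200 mm, flat top at 75 mm; origin under its centre, x along its length away from the robot; spindle 60 mm towards -x, arm post 85 mm towards +x
- tray: flat white serving tray fixed to the counter, 360 x 240 mm, floor 6 mm and rim 12 mm above the counter; origin under its centre, x along its length
- bottle_a: squeeze bottle, 58 mm across, 182 mm tall, standing on the tray; origin at its foot (bystander)
- bottle_b: squeeze bottle like bottle_a, also on the tray (bystander)
- bottle_c: squeeze bottle, 58 mm across, 202 mm tall, standing on the counter right of the tray; origin at its foot (bystander)
- smooth_ring: plain smooth metal spacer ring, 60 mm across but only 22 mm high, with a 43 mm hole, lying on the tray; origin at its underside (bystander, not the collar)
- ice_bucket: steel ice bucket, 120 mm across, 130 mm tall, with a scoop standing up to 190 mm; origin under its foot (bystander)
- cup_stack: stack of paper cups, 84 mm across, 122 mm tall; origin under its foot (bystander)
- spoon: steel spoon 170 mm long lying on the counter (bystander)

How it is judged:
By the outcome, as a careful person would: the job done as asked, in the order asked, and still so for the second after the job is handed in, while the arm keeps its last pose, push and grip.
It also fails if it takes over 72 s, if anything falls off the work surface, if the arm or the gripper's body presses on something with over 40 N, if the wrist force passes 120 N, or if a joint passes its speed limit or range.

## Robot

A 6-joint arm with a two-finger parallel gripper is mounted at the origin on the work surface. World frame = base frame: x ahead of the robot, y to its left, z up, the work surface at z = 0. Lengths are in m, angles in rad, forces in N, time in s.
With the tool pointing down it reaches from about 0.35 to 0.975 m from the base axis. Payload 4.9 kg.
Tool frame: the origin (TCP) lies on the front face of the gripper's body, between the roots of the fingers; the fingertips stand ctrl.tip_extent ahead of it and the grasp point (between the pads) lies 54 mm ahead of it (ctrl.tip_extent is the distance from the TCP to the fingertips, in m); z points along the fingers, y is the line along which they close (so a half turn about z gives the same grasp; the last joint's range is limited). The gripper opens to 85 mm and grips with 20 to 120 N. Pads are 22 mm wide; open, the fingers measure 114 mm over their backs; the gripper's body (76 mm by 85 mm) begins 54 mm behind the grasp point. The pads swing forward as they close: fully open they stand 13 mm farther back than shut.
Start: joints at [-1.382, 0.053, 1.613, -0, 1.476, -0.119], TCP at [0.189, -0.596, 0.304] pointing down, gripper open.
Joint ranges: [-3.01, 3.01], [-1.01, 2.22], [0.06, 2.58], [-1.02, 4.17], [0.09, 2.62], [-3.14, 3.14]. Speed limits (rad/s): [2.57, 2.57, 3.14, 3.14, 3.14, 3.14].

## Interface

Orientations are given as a rotation vector (axis times angle).
In Python, from station import ctrl gives the robot as it stands.
- The arm moves only by the tool apply_moves, never from a script. Its argument "rows" is one flat list of numbers, 6 for each row, row after row: the shift along the tool's x, y, z normalised to -1 to 1, where 1 is 0.6 m, then the turn, a rotation vector about the tool's x, y, z normalised to -1 to 1, where 1 is 90 degrees. A call has 1 to 20 rows; each row is the pose to reach, as a shift and turn from the pose commanded when the call began, along the tool's axes at that moment; what a row does not reach only later rows make up. A row lasts 1/10 s, in which the tool goes at most 50 mm and 8.59 degrees, less where a joint would pass 70% of its speed; a pose out of reach is approached as far as the arm can. A call with a number of a shift or a turn outside -1 to 1 is refused whole. A call with a gripper value outside its range is refused whole. "grip" is the opening, from 0 (shut) to 1 (fully open), set as the call begins (left out, the last holds). The fingers move at their own pace and stop on an object; "grip_force" is the grip in N (left out, the last holds). Time passes only in rows, so rows that repeat a pose let the fingers close. It gives the time, the measured TCP pose, the force, the opening and the grip force at its end, in the units of the state.
- ctrl.get_obs(): the state, without advancing time (a new reading comes with each control period).
- ctrl.get_image(name): name is "scene" or "top" or "wrist"; returns (picture, depth): 400x640x3 uint8, blue, green, red; 400x640 float32, m along the optical axis (not along the pixel's ray), 0 where there is no reading.
- ctrl.camera_model(name): a dict with "mtx" (3x3 intrinsics, pixels), "R" (3x3) and "t" (3): a world point X has camera coordinates R X + t; the wrist camera has in their place "tool_from_camera" (4x4, takes a point from camera to tool coordinates, whose origin is the TCP and whose axes are the flange's). Camera axes: x right, y down, z forward; pixel columns grow to the right and rows downward; lengths in m; the calibration is good to about 2 mm. A picture is of the moment at which its call begins: read the wrist's pose just before it. camera_model takes no time and is no camera call.
- ctrl.finish_job(): hands the job in; it is judged then, once.
The state is a dict: "t": time; "q": joint angles; "dq": joint speeds; "effort": joint torques, N m; "tool_pos": TCP position; "tool_rot": TCP orientation; "contact_force": force on the tool from outside, world axes, zero at the start; "wrist_torque": the same for the moment, N m; "opening": finger opening in m; "grip_force": force on a finger pad.
Only numpy, scipy, OpenCV 4.12 (cv2) and the standard library are available. Lean on these libraries where they do the work, as an engineer would, in place of code of your own. Each camera call takes 0.05 s, during which the arm holds its last target. There are 200 camera calls.

## Working session

There is one attempt and no reset: what is moved stays moved. The work goes in short steps, Python scripts to look and compute and a tool call to move; the robot and the scene stay as the last step left them, time stands still between calls to the robot, and variables do not carry over. Pictures are saved under pics/ and viewed, at most 10 in all, crops included, and the job is handed in when it is done.

Besides the shell and the picture viewer there is one more tool, called after ">>>" as name(argument=value, ...) on one line, values as JSON. apply_moves: Moves the arm, as the interface text tells. Its arguments: {"type":"object","properties":{"rows":{"type":"array","items":{"type":"number"}},"grip":{"type":"number"},"grip_force":{"type":"number"}},"required":["rows"]}

```bash
ls; mkdir -p pics; cat > h.py <<'E'
import numpy as np, cv2
from station import ctrl
from scipy.spatial.transform import Rotation as Ro
def fixed(n):
    m=ctrl.camera_model(n); return np.array(m["mtx"]),np.array(m["R"]),np.array(m["t"]).ravel()
def cam(n,o=None):
    if n!="wrist": return fixed(n)
    m=ctrl.camera_model(n); T=np.eye(4);o=o or ctrl.get_obs()
    T[:3,:3]=Ro.from_rotvec(o["tool_rot"]).as_matrix();T[:3,3]=o["tool_pos"]
    W=np.linalg.inv(T@np.array(m["tool_from_camera"]))
    return np.array(m["mtx"]),W[:3,:3],W[:3,3]
def ray(c,u,v,z):
    K,R,t=c; d=R.T@np.linalg.solve(K,[u,v,1.]); o=-R.T@t
    return o+d*(z-o[2])/d[2]
def proj(c,X):
    K,R,t=c; p=K@(R@np.array(X)+t); return p[:2]/p[2]
def cloud(c,D):
    K,R,t=c; v,u=np.indices(D.shape); P=np.stack([(u-K[0,2])/K[0,0]*D,(v-K[1,2])/K[1,1]*D,D],-1)
    W=(P-t)@R; W[D<=0]=np.nan; return W
E
python3 - <<'E'
from h import *
print(ctrl.tip_extent,ctrl.get_obs())
for n in("scene","top"):
    im,d=ctrl.get_image(n); cv2.imwrite(f"pics/{n}0.png",im); np.save(f"{n}0.npy",d)
    c=cam(n); print(n,c[0][0,0],-c[1].T@c[2], (d>0).mean())
E
```

```text
pics
0.0726 {'t': 0.0, 'q': array([-1.38199694e+00,  5.33777509e-02,  1.61429935e+00, -2.76069998e-05,
        1.47596876e+00, -1.18996815e-01]), 'dq': array([-0.00175937,  0.00012568, -0.00121325, -0.00052105,  0.00202803,
       -0.00061813]), 'effort': array([ 1.27907384e-03, -3.93680906e+01, -3.70172703e+01, -1.04534425e-05,
        7.00729986e-03,  2.21043365e-05]), 'tool_pos': array([ 0.18925756, -0.59516376,  0.3026467 ]), 'tool_rot': array([-3.10243491e+00, -4.81268580e-01,  1.55577745e-04]), 'contact_force': array([-0.11982909, -0.00419884,  0.14265344]), 'wrist_torque': array([-0.08275718, -0.03123174,  0.02227061]), 'grip_force': 0.0, 'opening': 0.0856560632743602}
scene 476.6880720339959 [ 0.99397474 -0.89654225  0.90902121] 0.99607421875
top 430.54807331231586 [ 0.26576401 -0.1853976   1.37974467] 0.996078125
```

View pics/top0.png

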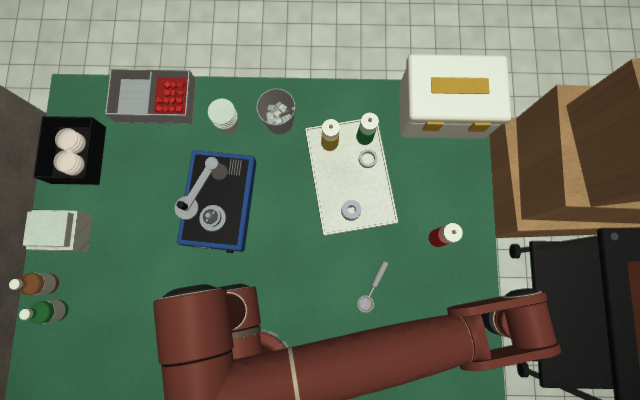

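View pics/scene0.png

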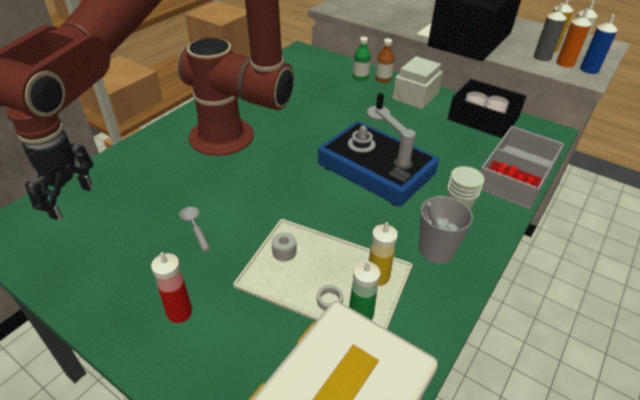

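The top view shows the collar at pixel (351,210), the plain ring at (368,158), the spindle at (211,217), the arm's post at (218,170) and its handle at (182,205). The arm is already swung part of the way. The scene view shows the same layout, with the collar at (285,246).

```bash
python3 - <<'E'
from h import *
for n,wins in (("top",{"collar":(335,195,368,225,.044,.053),"ring":(355,145,382,170,.022,.032),"spindle":(195,200,232,236,.125,.145),"plate":(195,200,232,236,.100,.108),"arm":(170,150,235,222,.165,.19),"handle":(170,190,200,222,.20,.235),"tray":(300,115,400,240,.004,.014)}),
 ("scene",{"collar":(265,228,302,265,.044,.053),"spindle":(340,115,385,155,.125,.145),"plate":(340,115,385,160,.100,.108),"arm":(360,85,420,170,.165,.19),"handle":(370,85,390,115,.195,.235)})):
    c=cam(n); W=cloud(c,np.load(n+"0.npy"))
    for k,(a,b,e,f,z0,z1) in wins.items():
        P=W[b:f,a:e].reshape(-1,3); P=P[(P[:,2]>z0)&(P[:,2]<z1)]
        if len(P)<3: print(n,k,len(P)); continue
        lo,hi=np.nanmin(P,0),np.nanmax(P,0); print(n,k,len(P),"mid",((lo+hi)/2).round(4),"size",(hi-lo).round(3),"mean",P.mean(0).round(4))
# machine orientation: blue mask rect on z=.075
im=cv2.imread("pics/top0.png");c=cam("top");W=cloud(c,np.load("top0.npy"))
hsv=cv2.cvtColor(im,cv2.COLOR_BGR2HSV);m=np.zeros(hsv.shape[:2],bool);m[140:260,170:265]=1
M=m&(W[...,2]>.066)&(W[...,2]<.084); P=W[M][:,:2]
r=cv2.minAreaRect((P*1000).astype(np.float32));print(r)
A=np.zeros(hsv.shape[:2],bool);A[150:222,170:235]=1
P=W[A&(W[...,2]>.165)&(W[...,2]<.19)];print(P[P[:,0].argsort()][::20].round(3))
E
```

```text
top collar 183 mid [ 0.4852 -0.2818  0.0486] size [0.058 0.057 0.009] mean [ 0.4843 -0.2831  0.0497]
top ring 117 mid [ 0.6588 -0.3364  0.0272] size [0.061 0.056 0.01 ] mean [ 0.66   -0.3349  0.0281]
top spindle 48 mid [0.4456 0.1433 0.1356] size [0.018 0.024 0.016] mean [0.4456 0.1421 0.1358]
top plate 161 mid [0.4458 0.1441 0.1041] size [0.058 0.059 0.008] mean [0.4463 0.1433 0.1043]
top arm 728 mid [0.5194 0.1719 0.1774] size [0.177 0.12  0.025] mean [0.5144 0.1684 0.1762]
top handle 61 mid [0.4619 0.1987 0.2155] size [0.018 0.019 0.027] mean [0.4611 0.196  0.2194]
top tray 6428 mid [ 0.6045 -0.2788  0.009 ] size [0.424 0.334 0.01 ] mean [ 0.5888 -0.2815  0.0078]
scene collar 321 mid [ 0.4857 -0.2851  0.0485] size [0.06  0.061 0.009] mean [ 0.4866 -0.2867  0.0494]
scene spindle 46 mid [0.4477 0.1366 0.1332] size [0.022 0.02  0.015] mean [0.449  0.137  0.1326]
scene plate 126 mid [0.4477 0.142  0.1039] size [0.059 0.065 0.008] mean [0.4493 0.1363 0.1041]
scene arm 522 mid [0.5196 0.1678 0.1773] size [0.18  0.119 0.025] mean [0.5277 0.1568 0.1757]
scene handle 78 mid [0.4625 0.1929 
[... 234 characters left out ...]
0.166]
 [0.448 0.22  0.167]
 [0.451 0.211 0.169]
 [0.454 0.215 0.165]
 [0.458 0.178 0.166]
 [0.461 0.172 0.166]
 [0.466 0.168 0.171]
 [0.472 0.184 0.169]
 [0.475 0.186 0.18 ]
 [0.48  0.224 0.168]
 [0.483 0.21  0.168]
 [0.486 0.186 0.182]
 [0.49  0.171 0.178]
 [0.496 0.185 0.18 ]
 [0.501 0.165 0.181]
 [0.507 0.169 0.18 ]
 [0.513 0.181 0.178]
 [0.519 0.179 0.179]
 [0.525 0.167 0.179]
 [0.531 0.162 0.178]
 [0.538 0.149 0.176]
 [0.544 0.144 0.177]
 [0.551 0.163 0.183]
 [0.557 0.149 0.181]
 [0.563 0.137 0.184]
 [0.57  0.154 0.178]
 [0.574 0.137 0.187]
 [0.578 0.136 0.182]
 [0.583 0.121 0.187]
 [0.587 0.127 0.184]
 [0.59  0.129 0.18 ]
 [0.595 0.131 0.184]
 [0.599 0.147 0.179]
 [0.605 0.124 0.181]]
```

```bash
cat >> h.py <<'E'
def psi(o=None):
    o=o or ctrl.get_obs(); X=Ro.from_rotvec(o["tool_rot"]).as_matrix()[:,0]; return np.degrees(np.arctan2(X[1],X[0]))
def rows(start,targets):
    "start,targets: (x,y,z,psi deg)"
    x0=np.array(start[:3]);p=np.radians(start[3]);B=np.array([[np.cos(p),np.sin(p),0],[np.sin(p),-np.cos(p),0],[0,0,-1]])
    for T in targets:
        s=B@(np.array(T[:3])-x0)/.6; print([round(float(a),4) for a in s],0,0,round(-(T[3]-start[3])/90,4))
E
python3 - <<'E'
from h import *
a=(.1893,-.5952,.3026,psi()); b=(.48,-.15,.36,100); print(a)
rows(a,[(.40,-.45,.36,50),b]); rows(b,[(.462,.196,.33,153.3)])
E
```

```text
(0.1893, -0.5952, 0.3026, np.float64(17.637197785035163))
[0.408, -0.1242, -0.0957] 0 0 -0.3596
[0.6865, -0.5603, -0.0957] 0 0 -0.9151
[0.5731, 0.0706, 0.05] 0 0 -0.5922
```

>>> apply_moves(rows=[0.408,-0.1242,-0.0957,0,0,-0.36,0.408,-0.1242,-0.0957,0,0,-0.36,0.408,-0.1242,-0.0957,0,0,-0.36,0.408,-0.1242,-0.0957,0,0,-0.36,0.408,-0.1242,-0.0957,0,0,-0.36,0.6865,-0.5603,-0.0957,0,0,-0.915,0.6865,-0.5603,-0.0957,0,0,-0.915,0.6865,-0.5603,-0.0957,0,0,-0.915,0.6865,-0.5603,-0.0957,0,0,-0.915,0.6865,-0.5603,-0.0957,0,0,-0.915,0.6865,-0.5603,-0.0957,0,0,-0.915,0.6865,-0.5603,-0.0957,0,0,-0.915,0.6865,-0.5603,-0.0957,0,0,-0.915,0.6865,-0.5603,-0.0957,0,0,-0.915,0.6865,-0.5603,-0.0957,0,0,-0.915], grip=0.5)

```text
t: 1.6
tool_pos: [0.4798, -0.1514, 0.361]
tool_rot: [-2.021, -2.405, 0.001]
contact_force: [-0.2, -0.4, -0.1]
opening: 0.0428
grip_force: 0.0
```

>>> apply_moves(rows=[0.573,0.0706,0.05,0,0,-0.592,0.573,0.0706,0.05,0,0,-0.592,0.573,0.0706,0.05,0,0,-0.592,0.573,0.0706,0.05,0,0,-0.592,0.573,0.0706,0.05,0,0,-0.592,0.573,0.0706,0.05,0,0,-0.592,0.573,0.0706,0.05,0,0,-0.592,0.573,0.0706,0.05,0,0,-0.592,0.573,0.0706,0.05,0,0,-0.592,0.573,0.0706,0.05,0,0,-0.592])

```text
t: 2.6
tool_pos: [0.4627, 0.1941, 0.3313]
tool_rot: [0.73, 3.056, -0.001]
contact_force: [-0.2, 0.1, -0.5]
opening: 0.0429
grip_force: 0.0
```

```bash
python3 - <<'E'
from h import *
o=ctrl.get_obs(); im,d=ctrl.get_image("wrist"); cv2.imwrite("pics/w1.png",im); np.save("w1.npy",d)
print(ctrl.tip_extent,o["t"],o["tool_pos"],psi(o),o["opening"],o["q"].round(2))
c=cam("wrist",o);print(-c[1].T@c[2],proj(c,(.462,.196,.223)),proj(c,(.4467,.1431,.138)))
W=cloud(c,d).reshape(-1,3)
for z0,z1 in((.205,.228),(.13,.145)):
    P=W[(W[:,2]>z0)&(W[:,2]<z1)]; P=P[np.hypot(P[:,0]-.455,P[:,1]-.17)<.06]
    if len(P): print(len(P),(P.min(0)+P.max(0))/2,P.max(0)-P.min(0))
E
```

```text
0.0726 2.6 [0.46270101 0.1941412  0.33130993] 153.129076359985 0.04289907814612865 [ 0.25 -0.26  1.86 -0.    1.54 -0.85]
[0.39063347 0.23005299 0.40082133] [321.11558606 224.60307388] [266.53902277 199.44993655]
726 [0.46189056 0.19758468 0.2146025 ] [0.01891696 0.01984064 0.0189893 ]
323 [0.44632363 0.14239472 0.1345952 ] [0.02166765 0.0211967  0.00910868]
```

View pics/w1.png

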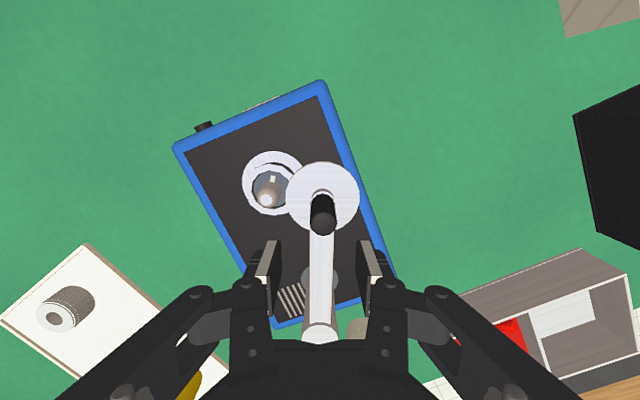

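The wrist view shows the handle at (322,210) between the two fingers, above the arm plate. The spindle is at (268,190), so the position agrees with the estimate. Next I lower the fingers around the handle and swing the arm.

```bash
python3 - <<'E'
from h import *
a=(.462,.196,.33,153.3); f=lambda th,z:(.5912+.145*np.cos(np.radians(th)),.1308+.145*np.sin(np.radians(th)),z,th)
rows(a,[f(153.3,.267)]); b=f(153.3,.267)
print(b); rows(b,[f(t,.267) for t in (145,137,129,121,113,105,97,89,82,76)]); rows(b,[f(80,.267),f(80,.34)])
E
```

```text
[0.0005, -0.0003, 0.105] 0 0 -0.0
(np.float64(0.4616611486924635), np.float64(0.195951254799305), 0.267, 153.3)
[-0.0025, 0.0349, 0.0] 0 0 0.0922
[-0.0097, 0.0678, 0.0] 0 0 0.1811
[-0.0214, 0.0994, 0.0] 0 0 0.27
[-0.0374, 0.1291, 0.0] 0 0 0.3589
[-0.0574, 0.1563, 0.0] 0 0 0.4478
[-0.0809, 0.1804, 0.0] 0 0 0.5367
[-0.1076, 0.2011, 0.0] 0 0 0.6256
[-0.1369, 0.2178, 0.0] 0 0 0.7144
[-0.1642, 0.2289, 0.0] 0 0 0.7922
[-0.1885, 0.2358, 0.0] 0 0 0.8589
[-0.1722, 0.2315, 0.0] 0 0 0.8144
[-0.1722, 0.2315, -0.1217] 0 0 0.8144
```

>>> apply_moves(rows=[0.0005,0,0.05,0,0,0,0.0005,0,0.105,0,0,0,0.0005,0,0.105,0,0,0,0.0005,0,0.105,0,0,0])

```text
t: 3.05
tool_pos: [0.4621, 0.1945, 0.2684]
tool_rot: [-0.729, -3.055, 0.001]
contact_force: [0.1, 0.2, 0.6]
opening: 0.0427
grip_force: 0.0
```

>>> apply_moves(rows=[-0.0025,0.0349,0,0,0,0.092,-0.0025,0.0349,0,0,0,0.092,-0.0097,0.0678,0,0,0,0.181,-0.0097,0.0678,0,0,0,0.181,-0.0214,0.0994,0,0,0,0.27,-0.0214,0.0994,0,0,0,0.27,-0.0374,0.1291,0,0,0,0.359,-0.0374,0.1291,0,0,0,0.359,-0.0574,0.1563,0,0,0,0.448,-0.0574,0.1563,0,0,0,0.448,-0.0809,0.1804,0,0,0,0.537,-0.0809,0.1804,0,0,0,0.537,-0.1076,0.2011,0,0,0,0.626,-0.1076,0.2011,0,0,0,0.626,-0.1369,0.2178,0,0,0,0.714,-0.1369,0.2178,0,0,0,0.714,-0.1642,0.2289,0,0,0,0.792,-0.1642,0.2289,0,0,0,0.792,-0.1885,0.2358,0,0,0,0.859,-0.1885,0.2358,0,0,0,0.859])

```text
t: 5.05
tool_pos: [0.6262, 0.2707, 0.2684]
tool_rot: [-2.471, -1.94, 0.0]
contact_force: [0.3, 0.1, 0.3]
opening: 0.0431
grip_force: 0.0
```

>>> apply_moves(rows=[0,0,0,0,0,0,0,0,0,0,0,0,0,-0.017,0,0,0,0,0,-0.017,0,0,0,0,0,-0.017,-0.06,0,0,0,0,-0.017,-0.155,0,0,0,0,-0.017,-0.155,0,0,0], grip=0.65)

```text
t: 5.75
tool_pos: [0.6179, 0.2744, 0.3701]
tool_rot: [2.472, 1.932, 0.018]
contact_force: [0.8, 0.2, 1.8]
opening: 0.0556
grip_force: 0.0
```

```bash
python3 - <<'E'
from h import *
o=ctrl.get_obs();print(o["tool_pos"],psi(o),o["opening"])
im,d=ctrl.get_image("top"); cv2.imwrite("pics/top1.png",im);W=cloud(cam("top"),d)
for z0,z1,k in((.195,.228,"h"),):
    P=W.reshape(-1,3);P=P[(P[:,2]>z0)&(P[:,2]<z1)&(np.hypot(P[:,0]-.61,P[:,1]-.27)<.05)];
    if len(P): print(len(P),(P.min(0)+P.max(0))/2,P.max(0)-P.min(0))
im,d=ctrl.get_image("wrist"); cv2.imwrite("pics/w2.png",im);np.save("w2.npy",d)
W=cloud(cam("wrist",o),d).reshape(-1,3)
P=W[(W[:,2]>.19)&(W[:,2]<.228)&(np.hypot(W[:,0]-.61,W[:,1]-.27)<.05)]
if len(P): print(len(P),(P.min(0)+P.max(0))/2,P.max(0)-P.min(0))
E
```

```text
[0.61793436 0.2743994  0.37012952] 76.03965631579364 0.055588728081380996
66 [0.61737534 0.2729481  0.21091905] [0.01707136 0.02000847 0.03174383]
607 [0.61912174 0.27275947 0.20774147] [0.01964585 0.01904295 0.0354001 ]
```

View pics/w2.png

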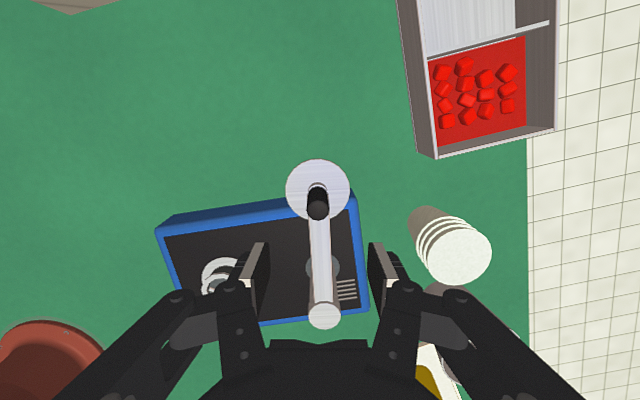

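The wrist view shows the arm swung clear, with the handle at (318,205). That works out to about 1.67 rad. Next I look at the spindle and its pins from above.

```bash
python3 - <<'E'
from h import *
a=(.6264-.0102*.97,.2715+.0102*.24,.36,76); print(a)
rows(a,[(.4465,.1428,.33,78)])
E
```

```text
(0.616506, 0.273948, 0.36, 76)
[-0.2806, -0.222, 0.05] 0 0 -0.0222
```

>>> apply_moves(rows=[-0.2806,-0.222,0.05,0,0,-0.022,-0.2806,-0.222,0.05,0,0,-0.022,-0.2806,-0.222,0.05,0,0,-0.022,-0.2806,-0.222,0.05,0,0,-0.022,-0.2806,-0.222,0.05,0,0,-0.022,-0.2806,-0.222,0.05,0,0,-0.022,-0.2806,-0.222,0.05,0,0,-0.022,-0.2806,-0.222,0.05,0,0,-0.022], grip=1.0)

```text
t: 6.65
tool_pos: [0.4471, 0.143, 0.331]
tool_rot: [-2.442, -1.976, 0.001]
contact_force: [0.4, 0.4, -0.3]
opening: 0.0852
grip_force: 0.0
```

```bash
python3 - <<'E'
from h import *
o=ctrl.get_obs();print(o["t"],o["tool_pos"],psi(o),o["q"].round(2))
im,d=ctrl.get_image("wrist");np.save("w3.npy",d);cv2.imwrite("w3full.png",im)
c=cam("wrist",o);u,v=proj(c,(.4465,.1428,.107)).astype(int);print(u,v)
x0,y0=max(u-80,0),max(v-60,0);crop=im[y0:y0+120,x0:x0+160];cv2.imwrite("pics/w3.png",cv2.resize(crop,None,fx=4,fy=4,interpolation=cv2.INTER_CUBIC));print(x0,y0)
W=cloud(c,d).reshape(-1,3)
for z0,z1 in((.132,.142),(.102,.108),(.108,.113)):
    P=W[(W[:,2]>z0)&(W[:,2]<z1)&(np.hypot(W[:,0]-.4465,W[:,1]-.1428)<.04)]
    if len(P): print(len(P),(P.min(0)+P.max(0))/2,P.max(0)-P.min(0),cv2.minEnclosingCircle((P[:,:2]*1000).astype(np.float32)))
E
```

```text
6.65 [0.44712236 0.14304726 0.3309947 ] 77.9726135982679 [ 0.15 -0.35  1.93  0.    1.56  0.36]
317 183
237 123
269 [0.4467375 0.1423784 0.1357595] [0.01924433 0.01965031 0.00748406] ((446.97650146484375, 142.14434814453125), 10.102372169494629)
1003 [0.44698145 0.1420303  0.10500563] [0.05920203 0.06046856 0.00597594] ((446.7618713378906, 141.88897705078125), 30.56107521057129)
72 [0.44667671 0.14262726 0.1103394 ] [0.03090739 0.02503181 0.00455601] ((446.74859619140625, 142.1320343017578), 18.47501564025879)
```

View pics/w3.png

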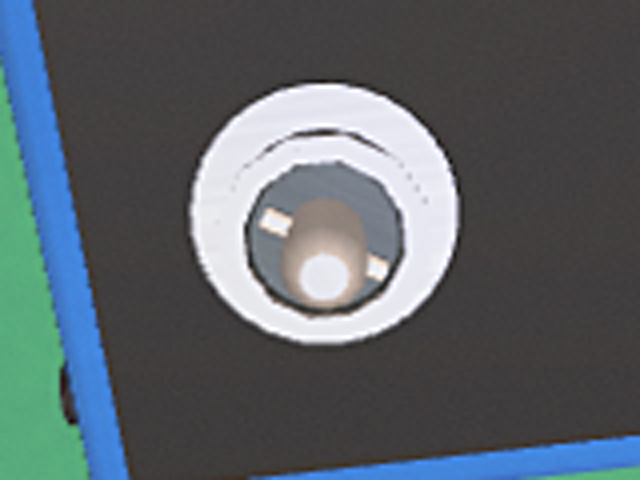

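The crop shows the spindle tip at crop (322,275). The two pins are at crop (275,222) and (378,267), on opposite sides. Next I go above the collar.

```bash
python3 - <<'E'
from h import *
c=cam("wrist")
a,b=[ray(c,237+u/4,123+v/4,.109) for u,v in((275,222),(378,267))];print(a,b,(a+b)/2,np.hypot(*(a-b)[:2]),np.degrees(np.arctan2(*(b-a)[1::-1])))
rows((.4465,.1428,.33,78),[(.4855,-.2845,.33,30),(.4855,-.2845,.20,30)])
E
```

```text
[0.43532015 0.15096385 0.109     ] [0.46027718 0.13258365 0.109     ] [0.44779867 0.14177375 0.109     ] 0.03099491915383188 -36.37066645707064
[-0.6831, 0.2116, 0.0] 0 0 0.5333
[-0.6831, 0.2116, 0.2167] 0 0 0.5333
```

>>> apply_moves(rows=[-0.683,0.2116,0,0,0,0.533,-0.683,0.2116,0,0,0,0.533,-0.683,0.2116,0,0,0,0.533,-0.683,0.2116,0,0,0,0.533,-0.683,0.2116,0,0,0,0.533,-0.683,0.2116,0,0,0,0.533,-0.683,0.2116,0,0,0,0.533,-0.683,0.2116,0,0,0,0.533,-0.683,0.2116,0,0,0,0.533,-0.683,0.2116,0.1,0,0,0.533,-0.683,0.2116,0.217,0,0,0.533,-0.683,0.2116,0.217,0,0,0.533,-0.683,0.2116,0.217,0,0,0.533,-0.683,0.2116,0.217,0,0,0.533])

```text
t: 8.1
tool_pos: [0.4858, -0.2848, 0.2013]
tool_rot: [-3.034, -0.813, 0.001]
contact_force: [0.3, -0.7, 0.7]
opening: 0.0851
grip_force: 0.0
```

```bash
python3 - <<'E'
from h import *
o=ctrl.get_obs();print(o["t"],o["tool_pos"],psi(o),o["contact_force"])
im,d=ctrl.get_image("wrist");np.save("w4.npy",d);cv2.imwrite("pics/w4.png",im)
c=cam("wrist",o);W=cloud(c,d).reshape(-1,3)
for z0,z1 in((.046,.054),(.02,.045)):
    P=W[(W[:,2]>z0)&(W[:,2]<z1)&(np.hypot(W[:,0]-.4855,W[:,1]+.2845)<.045)]
    if len(P): print(len(P),(P.min(0)+P.max(0))/2,P.max(0)-P.min(0),cv2.minEnclosingCircle((P[:,:2]*1000).astype(np.float32)),np.percentile(P[:,2],95))
E
```

```text
8.1 [ 0.48581849 -0.28483008  0.20127589] 30.000153465596558 [ 0.2743377  -0.65675864  0.69537459]
3024 [ 0.48568562 -0.28411188  0.04873085] [0.06039086 0.06021425 0.0054463 ] ((485.568359375, -284.0693664550781), 30.4733829498291) 0.05051784497386852
686 [ 0.49434414 -0.28072075  0.03249638] [0.04462993 0.05524502 0.02499109] ((489.90802001953125, -281.6899108886719), 30.365617752075195) 0.043810847044594696
```

View pics/w4.png

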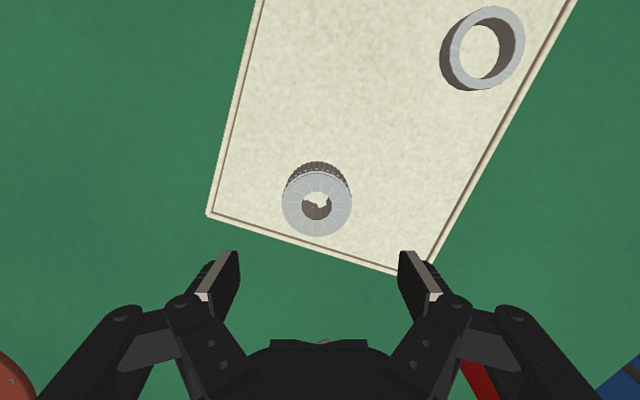

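The wrist view shows the collar at (317,203), centred between the fingers, and the plain ring at (482,48), away from them. Next I lower, grip and lift.

>>> apply_moves(rows=[0,0,0.06,0,0,0,0,0,0.12,0,0,0,0,0,0.16,0,0,0,0,0,0.19,0,0,0,0,0,0.19,0,0,0,0,0,0.19,0,0,0])

```text
t: 8.75
tool_pos: [0.4867, -0.2857, 0.0897]
tool_rot: [3.032, 0.812, 0.004]
contact_force: [-0.1, 0.0, 0.5]
opening: 0.0853
grip_force: 0.0
```

>>> apply_moves(rows=[0,0,0,0,0,0,0,0,0,0,0,0,0,0,0,0,0,0,0,0,0,0,0,0,0,0,0,0,0,0,0,0,0,0,0,0,0,0,0,0,0,0,0,0,0,0,0,0], grip=0, grip_force=60)

```text
t: 9.55
tool_pos: [0.4865, -0.2857, 0.0898]
tool_rot: [3.032, 0.811, 0.004]
contact_force: [0.5, -0.2, 6.7]
opening: 0.059
grip_force: 65.7
```

```bash
python3 - <<'E'
from h import *
rows((.4855,-.2845,.086,30),[(.4855,-.2845,.29,30),(.4468,.1421,.29,78)])
E
```

```text
[0.0, 0.0, -0.34] 0 0 0.0
[0.2996, -0.648, -0.34] 0 0 -0.5333
```

>>> apply_moves(rows=[0,0,-0.04,0,0,0,0,0,-0.12,0,0,0,0,0,-0.2,0,0,0,0,0,-0.28,0,0,0,0,0,-0.34,0,0,0,0,0,-0.34,0,0,0])

```text
t: 10.15
tool_pos: [0.4871, -0.2863, 0.2993]
tool_rot: [3.024, 0.809, 0.013]
contact_force: [0.4, -0.6, -1.3]
opening: 0.0588
grip_force: 65.7
```

>>> apply_moves(rows=[0.06,-0.12,0,0,0,-0.1,0.12,-0.24,0,0,0,-0.2,0.17,-0.36,0,0,0,-0.3,0.22,-0.48,0,0,0,-0.4,0.27,-0.58,0,0,0,-0.5,0.3,-0.648,0,0,0,-0.533,0.3,-0.648,0,0,0,-0.533,0.3,-0.648,0,0,0,-0.533,0.3,-0.648,0,0,0,-0.533,0.3,-0.648,0,0,0,-0.533,0.3,-0.648,0,0,0,-0.533,0.3,-0.648,0,0,0,-0.533,0.3,-0.648,0,0,0,-0.533])

```text
t: 11.45
tool_pos: [0.4469, 0.141, 0.2907]
tool_rot: [-2.444, -1.973, 0.001]
contact_force: [0.1, 0.3, -2.5]
opening: 0.0583
grip_force: 65.9
```

```bash
python3 - <<'E'
from h import *
o=ctrl.get_obs();print(o["t"],o["tool_pos"],psi(o),o["contact_force"],o["opening"],o["tool_rot"])
im,d=ctrl.get_image("wrist");np.save("w5.npy",d);cv2.imwrite("pics/w5.png",im)
c=cam("wrist",o);W=cloud(c,d).reshape(-1,3)
P=W[(W[:,2]>.235)&(W[:,2]<.30)&(np.hypot(W[:,0]-.4468,W[:,1]-.1421)<.045)]
for a in np.arange(.22,.29,.005):
    n=((P[:,2]>a)&(P[:,2]<=a+.005)).sum(); print(round(a,3),n,end="; ")
R=Ro.from_rotvec(o["tool_rot"]).as_matrix(); print(R.round(4))
E
```

```text
11.45 [0.44689569 0.14095023 0.29066506] 77.82345332943818 [ 0.11581938  0.32204479 -2.48148309] 0.058282984294274136 [-2.44441504e+00 -1.97322023e+00  1.03296300e-03]
0.22 0; 0.225 0; 0.23 0; 0.235 950; 0.24 1205; 0.245 3758; 0.25 6556; 0.255 624; 0.26 406; 0.265 575; 0.27 962; 0.275 1196; 0.28 188; 0.285 665; [[ 2.109e-01  9.775e-01 -6.000e-04]
 [ 9.775e-01 -2.109e-01 -3.000e-04]
 [-4.000e-04 -5.000e-04 -1.000e+00]]
```

View pics/w5.png

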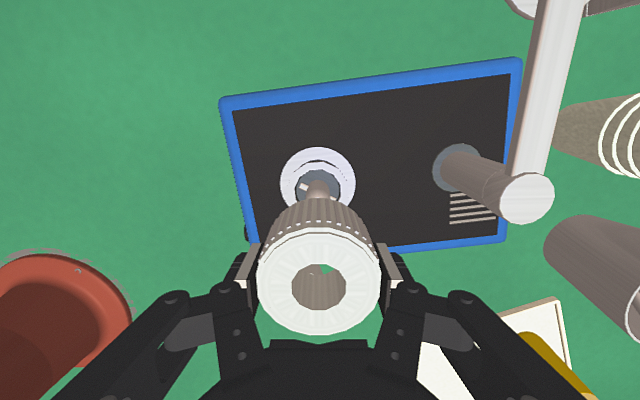

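The collar is held at (319,285), with the spindle visible behind it at (318,190). Next I fit the collar's centre and tilt, and correct for any offset.

```bash
python3 - <<'E'
from h import *
o=ctrl.get_obs();im=cv2.imread("pics/w5.png");d=np.load("w5.npy");c=cam("wrist",o);W=cloud(c,d)
g=im.min(2)
M=np.zeros(g.shape,np.uint8);M[225:340,254:384]=1
M&=((W[...,2]>.245)&(W[...,2]<.257)).astype(np.uint8)
P=W[M>0]; print(len(P),np.percentile(P[:,2],[5,50,95]))
A=np.c_[P[:,:2]-P[:,:2].mean(0),np.ones(len(P))];k=np.linalg.lstsq(A,P[:,2],rcond=None)[0];print("plane",k)
P=P[abs(P[:,2]-A@k)<.002]
print(cv2.minEnclosingCircle((P[:,:2]*1000).astype(np.float32)))
# bore: dark contour inside
m=((g<200)|(W[...,2]<.245)).astype(np.uint8);m[:255]=0
n,l,s,ct=cv2.connectedComponentsWithStats(m[:, :]);i=l[290,320];print(s[i])
v,u=np.where(l==i);
cs,_=cv2.findContours((l==i).astype(np.uint8),0,2);Q=np.array([ray(c,*p[0],np.median(P[:,2])) for p in max(cs,key=len)]);print(cv2.minEnclosingCircle((Q[:,:2]*1000).astype(np.float32)),cv2.fitEllipse((Q[:,:2]*1000).astype(np.float32)))
S=W.reshape(-1,3)
for z0,z1 in((.132,.142),(.102,.108)):
    P=S[(S[:,2]>z0)&(S[:,2]<z1)&(np.hypot(S[:,0]-.4465,S[:,1]-.1428)<.04)]
    if len(P): print(len(P),cv2.minEnclosingCircle((P[:,:2]*1000).astype(np.float32)))
E
```

```text
9778 [0.24758492 0.25047361 0.25154315]
plane [-0.00532536 -0.01500848  0.25019653]
((447.441650390625, 140.89523315429688), 31.71575927734375)
[ 291  264   56   46 2044]
((447.21600341796875, 140.21104431152344), 13.228017807006836) ((447.2910461425781, 140.22584533691406), (25.607440948486328, 25.793668746948242), 111.88712310791016)
111 ((447.83184814453125, 146.41168212890625), 9.177961349487305)
870 ((447.07830810546875, 142.6261444091797), 30.19550895690918)
```

>>> apply_moves(rows=[0.003,-0.0015,0.03,0,0,0,0.003,-0.0015,0.06,0,0,0,0.003,-0.0015,0.085,0,0,0,0.003,-0.0015,0.1,0,0,0,0.003,-0.0015,0.1,0,0,0,0.003,-0.0015,0.1,0,0,0,0.003,-0.0015,0.1,0,0,0,0.003,-0.0015,0.1,0,0,0])

```text
t: 12.3
tool_pos: [0.4468, 0.1441, 0.2322]
tool_rot: [2.442, 1.975, 0.002]
contact_force: [0.7, 0.1, -2.3]
opening: 0.0587
grip_force: 65.9
```

```bash
python3 - <<'E'
from h import *
o=ctrl.get_obs();print(o["t"],o["tool_pos"],psi(o),o["contact_force"])
im,d=ctrl.get_image("wrist");np.save("w6.npy",d);cv2.imwrite("w6.png",im);c=cam("wrist",o);W=cloud(c,d);g=im.min(2);z=o["tool_pos"][2]-.0402
m=((g<200)|(W[...,2]<z-.005)).astype(np.uint8);m[:255]=0
n,l,s,ct=cv2.connectedComponentsWithStats(m);i=l[290,320];print(s[i])
cs,_=cv2.findContours((l==i).astype(np.uint8),0,2);Q=np.array([ray(c,*p[0],z) for p in max(cs,key=len)]);print(cv2.fitEllipse((Q[:,:2]*1000).astype(np.float32)))
S=W.reshape(-1,3)
for z0,z1 in((.132,.142),(.102,.108)):
    P=S[(S[:,2]>z0)&(S[:,2]<z1)&(np.hypot(S[:,0]-.4465,S[:,1]-.1428)<.04)]
    if len(P): print(len(P),cv2.minEnclosingCircle((P[:,:2]*1000).astype(np.float32)))
x,y,w,h=240,130,160,210;cv2.imwrite("pics/w6.png",cv2.resize(im[130:340,200:440],None,fx=2.5,fy=2.5))
E
```

```text
12.3 [0.4468078  0.14407368 0.2321703 ] 77.93757451045398 [ 0.68070246  0.1118135  -2.29171002]
[ 291  264   55   46 2041]
((447.2405700683594, 143.4392852783203), (25.570035934448242, 25.74542999267578), 108.86628723144531)
842 ((447.4440002441406, 148.6510009765625), 29.225805282592773)
```

View pics/w6.png

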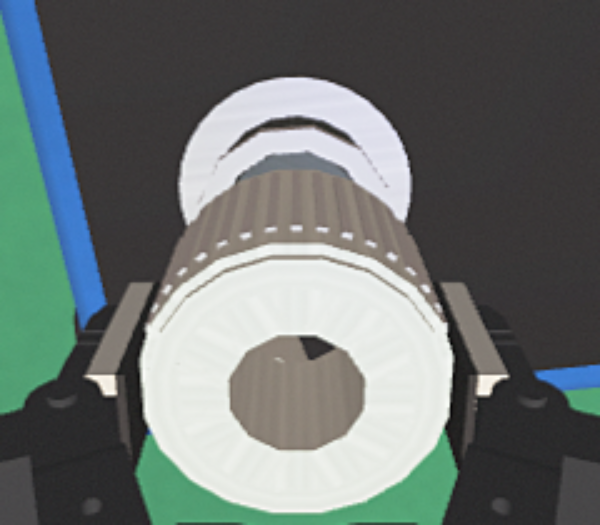

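The crop shows the collar just above the spindle, centred to within about 1.3 mm. One keyway edge shows in the bore at crop (318,347). I correct the offset and lower slowly.

>>> apply_moves(rows=[-0.0023,0,0,0,0,0,-0.0023,0,0,0,0,0,-0.0023,0,0.008,0,0,0,-0.0023,0,0.016,0,0,0,-0.0023,0,0.022,0,0,0,-0.0023,0,0.028,0,0,0,-0.0023,0,0.034,0,0,0,-0.0023,0,0.04,0,0,0,-0.0023,0,0.04,0,0,0,-0.0023,0,0.04,0,0,0])

```text
t: 13.35
tool_pos: [0.446, 0.1426, 0.207]
tool_rot: [-2.443, -1.976, 0.0]
contact_force: [0.5, 0.3, -3.0]
opening: 0.0588
grip_force: 65.9
```

>>> apply_moves(rows=[0,0,0.005,0,0,0,0,0,0.01,0,0,0,0,0,0.015,0,0,0,0,0,0.018,0,0,0,0,0,0.021,0,0,0,0,0,0.023,0,0,0,0,0,0.023,0,0,0])

```text
t: 14.05
tool_pos: [0.4462, 0.1427, 0.1937]
tool_rot: [2.442, 1.976, 0.0]
contact_force: [-0.5, -0.3, 0.3]
opening: 0.0588
grip_force: 66.3
```

>>> apply_moves(rows=[0,0,0.002,0,0,0,0,0,0.004,0,0,0,0,0,0.004,0,0,0,0,0,0.004,0,0,0])

```text
t: 14.45
tool_pos: [0.4464, 0.1428, 0.1934]
tool_rot: [2.442, 1.976, -0.0]
contact_force: [-7.1, -0.6, 11.6]
opening: 0.0589
grip_force: 67.6
```

The collar is resting on the pins, as predicted. The keyway seen in the bore suggests the keyways and pins are only a few degrees apart. I ease the push and turn in small steps.

>>> apply_moves(rows=[0,0,-0.002,0,0,0,0,0,-0.002,0,0,0.022,0,0,-0.002,0,0,0.044,0,0,-0.002,0,0,0.066,0,0,-0.002,0,0,0.088,0,0,-0.002,0,0,0.088])

```text
t: 15.05
tool_pos: [0.447, 0.1428, 0.1935]
tool_rot: [2.572, 1.801, 0.005]
contact_force: [-1.2, 1.0, 4.0]
opening: 0.0587
grip_force: 66.6
```

>>> apply_moves(rows=[0,0,0,0,0,0.022,0,0,0,0,0,0.044,0,0,0,0,0,0.066,0,0,0,0,0,0.088,0,0,0,0,0,0.088])

```text
t: 15.55
tool_pos: [0.4471, 0.1428, 0.1934]
tool_rot: [2.69, 1.62, 0.005]
contact_force: [0.5, 0.5, 5.6]
opening: 0.0587
grip_force: 66.6
```

>>> apply_moves(rows=[0,0,0,0,0,-0.05,0,0,0,0,0,-0.1,0,0,0,0,0,-0.15,0,0,0,0,0,-0.176,0,0,0,0,0,-0.2,0,0,0,0,0,-0.222,0,0,0,0,0,-0.244,0,0,0,0,0,-0.266,0,0,0,0,0,-0.266])

```text
t: 16.45
tool_pos: [0.447, 0.1429, 0.1935]
tool_rot: [2.294, 2.144, 0.005]
contact_force: [0.1, -0.3, 5.1]
opening: 0.0588
grip_force: 66.8
```

>>> apply_moves(rows=[0,0,0,0,0,-0.03,0,0,0,0,0,-0.06,0,0,0,0,0,-0.09,0,0,0,0,0,-0.12,0,0,0,0,0,-0.12])

```text
t: 16.95
tool_pos: [0.447, 0.1429, 0.1935]
tool_rot: [2.081, 2.351, 0.004]
contact_force: [0.1, 1.8, 6.1]
opening: 0.0588
grip_force: 66.8
```

```bash
python3 - <<'E'
from h import *
o=ctrl.get_obs();print(o["tool_pos"],psi(o),o["contact_force"],o["wrist_torque"],Ro.from_rotvec(o["tool_rot"]).as_matrix()[2].round(4))
im,d=ctrl.get_image("wrist");c=cam("wrist",o);z=o["tool_pos"][2]-.0402
u,v=proj(c,(.447,.1425,z));print(u,v)
u,v=int(u),int(v);cv2.imwrite("pics/w7.png",np.hstack([cv2.resize(a,None,fx=4,fy=4,interpolation=cv2.INTER_CUBIC) for a in (im[250:350,270:370],cv2.imread("w6.png")[250:350,270:370])]))
E
```

```text
[0.44697255 0.1428527  0.19345233] 96.95793910468541 [0.14994806 1.83806469 6.06068381] [ 0.15378272 -0.00449192  0.02489892] [ 4.0e-04  3.1e-03 -1.0e+00]
317.5873141829475 286.82675779476
```

View pics/w7.png

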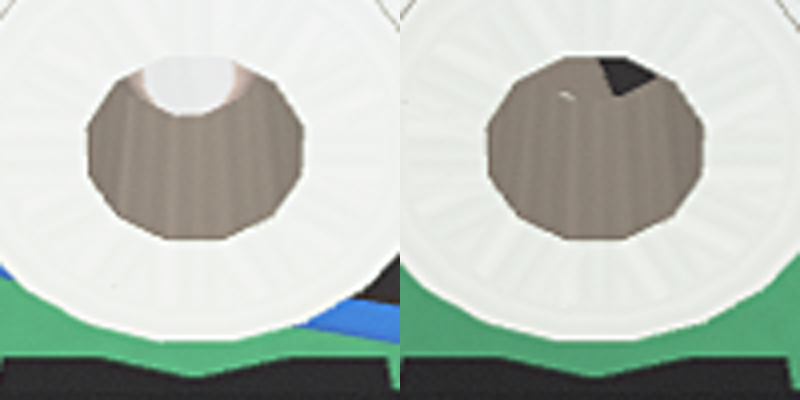

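The view shows the spindle tip centred in the bore, so the collar is on the spindle. The keyway hint was ambiguous, so I keep turning in steps.

>>> apply_moves(rows=[0,0,0,0,0,-0.03,0,0,0,0,0,-0.06,0,0,0,0,0,-0.09,0,0,0,0,0,-0.12,0,0,0,0,0,-0.12])

```text
t: 17.5
tool_pos: [0.4464, 0.1427, 0.1924]
tool_rot: [1.852, 2.536, 0.001]
contact_force: [0.9, -0.3, 2.1]
opening: 0.0591
grip_force: 66.4
```

The height dropped and the push eased, so the pins have entered the keyways. Next I lower towards the spring plate.

>>> apply_moves(rows=[0,0,0.003,0,0,0,0,0,0.005,0,0,0,0,0,0.005,0,0,0])

```text
t: 17.8
tool_pos: [0.4467, 0.1426, 0.1915]
tool_rot: [1.854, 2.535, 0.001]
contact_force: [-4.8, -1.3, 13.5]
opening: 0.0586
grip_force: 67.6
```

>>> apply_moves(rows=[0,0,-0.002,0,0,-0.02,0,0,-0.002,0,0,-0.04,0,0,-0.002,0,0,-0.06,0,0,-0.002,0,0,-0.06])

```text
t: 18.2
tool_pos: [0.4463, 0.1427, 0.1903]
tool_rot: [1.733, 2.619, 0.002]
contact_force: [2.5, 1.3, 1.2]
opening: 0.0585
grip_force: 66.2
```

>>> apply_moves(rows=[0,0,0.002,0,0,0,0,0,0.004,0,0,0,0,0,0.004,0,0,0])

```text
t: 18.5
tool_pos: [0.4463, 0.1428, 0.1882]
tool_rot: [1.733, 2.62, 0.001]
contact_force: [2.0, 1.1, 4.1]
opening: 0.059
grip_force: 66.6
```

>>> apply_moves(rows=[0,0,0.002,0,0,0,0,0,0.004,0,0,0,0,0,0.006,0,0,0,0,0,0.006,0,0,0])

```text
t: 18.9
tool_pos: [0.4463, 0.1428, 0.1852]
tool_rot: [1.733, 2.62, 0.001]
contact_force: [0.4, 1.8, 6.5]
opening: 0.0588
grip_force: 67.0
```

>>> apply_moves(rows=[0,0,0.002,0,0,0,0,0,0.004,0,0,0,0,0,0.005,0,0,0,0,0,0.005,0,0,0])

```text
t: 19.3
tool_pos: [0.4464, 0.1428, 0.1837]
tool_rot: [-1.733, -2.62, -0.0]
contact_force: [-4.9, 0.2, 15.2]
opening: 0.0587
grip_force: 67.9
```

```bash
python3 - <<'E'
from h import *
o=ctrl.get_obs();im,d=ctrl.get_image("wrist");c=cam("wrist",o);W=cloud(c,d)
M=np.zeros(d.shape,bool);M[225:340,254:384]=1
M&=(W[...,2]>.138)&(W[...,2]<.152)&(im.min(2)>200); P=W[M]
P=P[np.hypot(P[:,0]-.447,P[:,1]-.1425)<.028]
A=np.c_[P[:,:2]-P[:,:2].mean(0),np.ones(len(P))];print(len(P),np.percentile(P[:,2],[5,50,95]),np.linalg.lstsq(A,P[:,2],rcond=None)[0],o["tool_pos"][2]-np.median(P[:,2]),o["contact_force"])
c=cam("top");im,d=ctrl.get_image("top");S=cloud(c,d).reshape(-1,3);cv2.imwrite("pics/top2.png",im)
P=S[(S[:,2]>.195)&(S[:,2]<.228)&(np.hypot(S[:,0]-.61,S[:,1]-.27)<.05)];print(len(P),(P.min(0)+P.max(0))/2)
E
```

```text
7522 [0.14253687 0.14350339 0.14437193] [-0.00360458 -0.00220676  0.14343754] 0.04020000180970221 [-4.9297722   0.15533831 15.19327069]
67 [0.61717337 0.27201633 0.21146516]
```

View pics/top2.png

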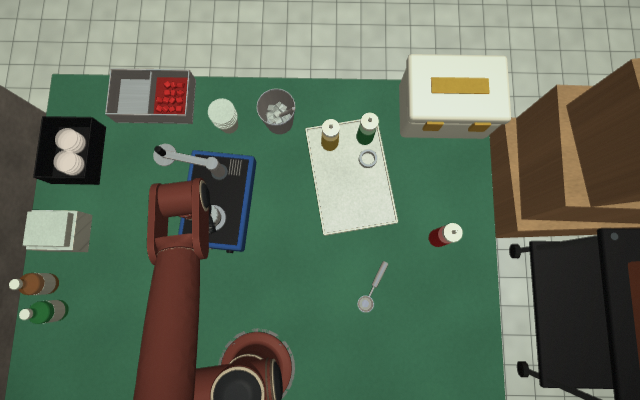

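The top view shows the press arm clear, with its plate at (165,155). The bystanders have not moved. The collar's top is level at 143.5 mm, which matches home (144 mm). I settle with a little more push and hold.

>>> apply_moves(rows=[0,0,0.001,0,0,0,0,0,0.001,0,0,0,0,0,0.001,0,0,0,0,0,0.001,0,0,0,0,0,0.001,0,0,0])

```text
t: 19.9
tool_pos: [0.4464, 0.1428, 0.1837]
tool_rot: [-1.733, -2.62, 0.0]
contact_force: [-7.4, -0.0, 17.6]
opening: 0.0589
grip_force: 68.3
```

```bash
python3 -c "
from h import *
o=ctrl.get_obs();print(o['t'],o['tool_pos'],o['contact_force'],o['grip_force'])
if o['tool_pos'][2]<.1843 and o['contact_force'][2]<30: print(ctrl.finish_job())"
```

```text
19.9 [0.44640812 0.14282686 0.18366862] [-7.37114133 -0.03869776 17.56136806] 68.29640778712928
the job is handed in; nothing more can be done
None
```

The job is handed in at about 20 s: the press arm is swung clear at about 1.67 rad, and the collar is over the pins, pushed home against its stop and still held there by the fingers. The bystanders look unmoved in the last top view.

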